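# Punch the fiducial mark on a coupon and cover its dish

### The arm

A 6-joint arm with a two-finger parallel gripper is mounted at the origin on the work surface. World frame = base frame: x ahead of the robot, y to its left, z up, the work surface at z = 0. Lengths are in mm, angles in rad, forces in N, time in s.
With the tool pointing down it reaches from about 300 to 775 mm from the base axis. Payload 14.6 kg.
Tool frame: the origin (TCP) lies at the very end of the fingers, on their centre line; the grasp point (between the pads) lies 19 mm behind it; z points along the fingers, y is the line along which they close (so a half turn about z gives the same grasp; the last joint's range is limited). The gripper opens to 94 mm and grips with 3 to 60 N. Pads are 16 mm wide; open, the fingers measure 119 mm over their backs; the gripper's body (75 mm by 177 mm) begins 78 mm behind the grasp point.
Start: joints at [-1.406, 0.3, 1.521, -0, 1.321, -0.067], TCP at [126.345, -535.281, 205.446] pointing down, gripper open.
Joint ranges: [-3.03, 3.03], [-0.79, 2.21], [0.23, 2.52], [-1.04, 4.18], [0, 3.07], [-2.55, 2.55]. Speed limits (rad/s): [2.22, 2.22, 2.57, 3.14, 3.14, 3.14].

### API

Orientations are given as [roll, pitch, yaw] about the fixed x, y, z axes, in that order (R = Rz(yaw) Ry(pitch) Rx(roll)).
In Python, from plant import ctrl gives the robot as it stands.
- The arm moves only by the tool arm_command, never from a script. Its argument "targets" is a list that holds one entry, the list of rows, each a list of 5 numbers: the finger opening in mm, from 0 to 94, then the shift along the tool's x, y, z in units of 50 mm (1.0 is 50 mm), then the turn about the tool's z in units of 5 degrees (1.0 is 5 degrees). A call has 1 to 8 rows; each row shifts and turns the commanded pose from where the row before left it, along the tool's axes as they then stand; what a row does not reach is not made up. A row lasts 1/10 s, in which the tool goes at most 50 mm and 8.59 degrees, less where a joint would pass 70% of its speed; a pose out of reach is approached as far as the arm can. A call is refused whole if a number of a shift passes 1 or a number of a turn 1, either way. A call with a gripper value outside its range is refused whole. The fingers move at their own pace and stop on an object; "squeeze" is the grip in N (left out, the last holds). Time passes only in rows, so rows that do not move let the fingers close. It gives the time, the measured TCP pose, the force, the opening and the grip force at its end, in the units of the state.
- ctrl.state(): the state, without advancing time (a new reading comes with each control period).
- ctrl.camera(name): name is "scene" or "top" or "wrist"; returns the picture (420x560x3 uint8, blue, green, red); there is no depth.
- ctrl.camera_model(name): a dict with "fovy" (degrees; the focal length in pixels is half the picture's height over the tangent of half this angle, whatever the lens; pixels are square), "cx", "cy" (the principal point, pixels), "R" (3x3) and "t" (3): a world point X has camera coordinates R X + t. Camera axes: x right, y down, z forward; pixel columns grow to the right and rows downward; lengths in mm; the calibration is good to about 2 mm. A picture is of the moment at which its call begins: read the wrist's pose just before it. camera_model takes no time and is no camera call; for the wrist camera it gives the pose at the moment of the call.
- ctrl.finish_job(): hands the job in; it is judged then, once.
The state is a dict: "time": time; "joint_positions": joint angles; "qvel": joint speeds; "joint_torque": joint torques, N m; "ee_pos": TCP position; "orientation": TCP orientation; "wrist_force": force on the tool from outside, world axes, zero at the start; "ft_torque": the same for the moment, N m; "width": finger opening in mm; "grasp_force": force on a finger pad.
Only numpy, scipy, OpenCV 4.12 (cv2) and the standard library are available. Lean on these libraries where they do the work, as an engineer would, in place of code of your own. Each camera call takes 0.05 s, during which the arm holds its last target. There are 200 camera calls.

### The job

Take the spring punch from its stand, set it upright on the red-ringed cross on the metal coupon and press straight down, without ramming, until its spring snaps. Then put the punch back in its stand and gently set the blue cover on the dish so that it sits seated and level. Leave the jar, the slide box and the beaker where they are.

Things in the scene. Friction and masses are not known exactly. Their poses are not given: they have to be found in the camera images.
- dish: Fixed round white porcelain dish (outside diameter 90 mm, inside 80 mm, wall 5 mm) screwed on a dark square steel base 130 x 130 x 10 mm. Origin: centre of the base's underside, on the bench; z up. The dish's inner floor is 15 mm and its rim 45 mm above the bench. It does not move.
- dish_rim (a point): Centre of the dish's mouth, level with the top of the rim (45 mm above the bench).
- coupon: Aluminium disc, diameter 48 mm, 8 mm thick, fixed on the dish's floor (often off centre). Origin: centre of its underside; z up; its x axis points to the marked spot. Top face 23 mm above the bench.
- spot (a point): The spot to punch: crossing of two black scribed lines inside a red ring 13 mm wide, on the coupon's top face, 10 mm from the coupon's centre. The punch's axis must be within 4 mm of it when the spring snaps.
- stand: Fixed grey plastic block 70 x 70 x 75 mm high with one upright round bore, 29 mm wide, through its centre; keeps the punch. Origin: centre of its underside, on the bench; z up.
- punch: Loose spring punch, 0.2 kg, upright in the stand, nib down, hung by its collar on the block's top (origin then 30 mm above the bench). Origin: nose end of the barrel, on the axis; z runs to the cap. Barrel 22 mm wide up to z = 45 mm, nose tapered; brass collar 36 mm wide, z 45 to 52; orange handle and brass cap 22 mm wide, z 52 to 105: grip it just above the collar, which can take the push.
- punch_nose (a point): The punch's origin: on its axis at the nose end of the barrel, not the nib's tip. The dark steel nib, 6 mm wide, stands out below it by 14 to 20 mm: this varies from start to start (its screw setting) and no reading gives it, so feel for the contact.
- nib (a joint): How far the nib is pushed into the barrel, m: 0 at rest, 0.0088 fully in. The push is about 4 N at first, climbs to about 14 N at 0.0055, then the spring snaps: it drops to some 3 to 5 N by 0.0085; at 0.0088 the nib is solid. Past 0.0065 it has snapped. Lifted, it springs out again. Over 40 N on the coupon is ramming.
- cover: Loose blue cover, about 0.12 kg, right way up on the bench. Origin: centre of its underside; z up. Locating step 75 mm wide (lower edge chamfered to 70), z 0 to 6 mm, drops into the dish's mouth; disc 92 mm wide, z 6 to 11; upright round black knob 20 mm wide, z 11 to 41. Seated, the disc lies on the rim and the origin is 6 mm below the rim.
- bottle: Bystander: closed amber jar, 52 mm in diameter, 85 mm tall. Origin: centre of its underside.
- slidebox: Bystander: green box of slides, 50 x 85 x 32 mm. Origin: centre of its underside.
- beaker: Bystander: open steel beaker, 52 mm wide, 65 mm tall. Origin: centre of its underside.

How it is judged (in metres and radians):
On the way, in this order (a step that is already met when the one before it is completed fails the run):
1. the upright punch, its nib pressed on the coupon within 4 mm of the marked spot, snaps (nib past 6.5 mm) (value of joint nib above 0.0065 m and horizontal distance between punch_nose and spot below 0.004 m and angle between punch's own z axis and vertical below 0.1 rad and contact force between punch and coupon above 0.5 N), for 0.05 s.
2. the punch is back in its stand, let go (horizontal distance between punch and stand below 0.008 m and angle between punch's own z axis and vertical below 0.12 rad and height (world z) of punch between 0.024 and 0.034 m and contact force between punch and the fingers below 0.5 N), for 0.1 s.
3. the cover is seated level on the dish (horizontal distance between cover and dish_rim below 0.005 m and z of cover in the frame of dish_rim between -0.009 and -0.0045 m and angle between cover's own z axis and vertical below 0.035 rad), for 0.1 s.
At the end, for the whole second after the job is handed in: The cover is seated on the dish: centre within 5 mm of the dish's, its step in the mouth (origin 4.5 to 9 mm below the rim), tilted under 2 degrees. The punch hangs in its stand: within 8 mm of the bore's axis, origin 24 to 34 mm above the bench, tilted under 7 degrees. Both at rest and released (all of step 3 and horizontal distance between punch and stand below 0.008 m and angle between punch's own z axis and vertical below 0.12 rad and height (world z) of punch between 0.024 and 0.034 m and linear speed of each of punch, cover below 0.02 m/s); the robot touches nothing.
It fails at once if the punch rams the coupon with more than 40 N (contact force between punch and coupon above 40 N).
It fails at once if the cover is dropped or slapped onto the dish (faster than 0.3 m/s within 20 mm of its rim) (horizontal distance between cover and dish_rim below 0.03 m and z of cover in the frame of dish_rim below 0.02 m and linear speed of cover above 0.3 m/s).
It fails at once if the jar is moved more than 20 mm (distance of bottle from where it was at the start of the episode above 0.02 m).
It fails at once if the slide box is moved more than 20 mm (distance of slidebox from where it was at the start of the episode above 0.02 m).
It fails at once if the beaker is moved more than 20 mm (distance of beaker from where it was at the start of the episode above 0.02 m).
It also fails if it takes over 72 s, if anything falls off the work surface, if the arm or the gripper's body presses on something with over 40 N, if the wrist force passes 120 N, or if a joint passes its speed limit or range.

## Working session

There is one attempt and no reset: what is moved stays moved. The work goes in short steps, Python scripts to look and compute and a tool call to move; the robot and the scene stay as the last step left them, time stands still between calls to the robot, and variables do not carry over. Pictures are saved under pics/ and viewed, at most 10 in all, crops included, and the job is handed in when it is done.

Besides the shell and the picture viewer there is one more tool, called after "Call:" by a JSON object that holds its "fn" and its "kwargs". arm_command: Moves the arm, as the interface text tells. Its arguments: {"type":"object","properties":{"targets":{"type":"array"},"squeeze":{"type":"number"}},"required":["targets"]}

```bash
mkdir -p pics; python3 - <<'E'
from plant import ctrl
import cv2
print(ctrl.state())
for n in("scene","top"):
    m=ctrl.camera_model(n);print(n,m)
    cv2.imwrite(f"pics/{n}.png",cv2.resize(ctrl.camera(n),(800,600),interpolation=cv2.INTER_CUBIC))
E
```

```text
{'time': 0.0, 'joint_positions': array([-1.40558505e+00,  3.00448727e-01,  1.52160432e+00,  8.17954422e-06,
        1.32069825e+00, -6.66096983e-02]), 'qvel': array([ 0.0008556 , -0.00053976,  0.00035098,  0.00174511, -0.00078997,
        0.00161612]), 'joint_torque': array([-8.86130438e-04, -5.31805766e+01, -3.52739453e+01,  7.08010560e-02,
        2.43405683e-02, -9.42661518e-05]), 'ee_pos': array([ 126.31180844, -535.01984642,  204.88877216]), 'orientation': array([-3.14043710e+00, -8.50252299e-05,  2.31818894e-01]), 'wrist_force': array([-0.94372768,  0.47601578,  0.13077099]), 'ft_torque': array([-0.01710242, -0.03116753, -0.00388242]), 'grasp_force': 0.0, 'width': 94.20931393462077}
scene {'fovy': 51.778658100934294, 'cx': 286.90919118147156, 'cy': 207.45217718315183, 'R': array([[ 0.66200491,  0.74930903, -0.01689581],
       [ 0.55752641, -0.50738313, -0.6570591 ],
       [-0.50091296,  0.42555649, -0.7536497 ]]), 't': array([-386.22986194, -285.13965688, 1150.89269946])}
top {'fovy': 44.82300943711731, 'cx': 282.4583453696952, 'cy': 206.9217923853825, 'R': array([[-0.00959232, -0.99973996, -0.02068824],
       [-0.98533914,  0.0129744 , -0.17011301],
       [ 0.17033719,  0.01875315, -0.98520737]]), 't': array([  23.94727067,  594.04691002, 1171.58749017])}
```

View pics/top.png

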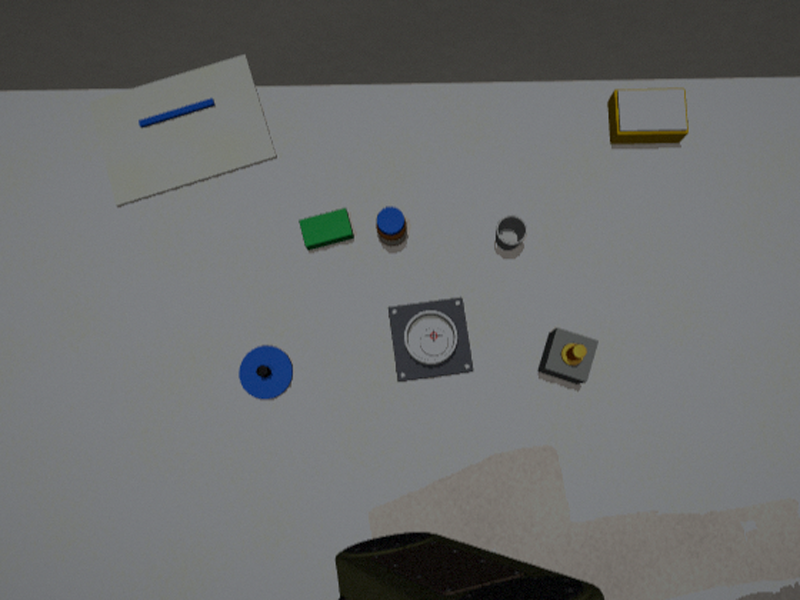

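View pics/scene.png

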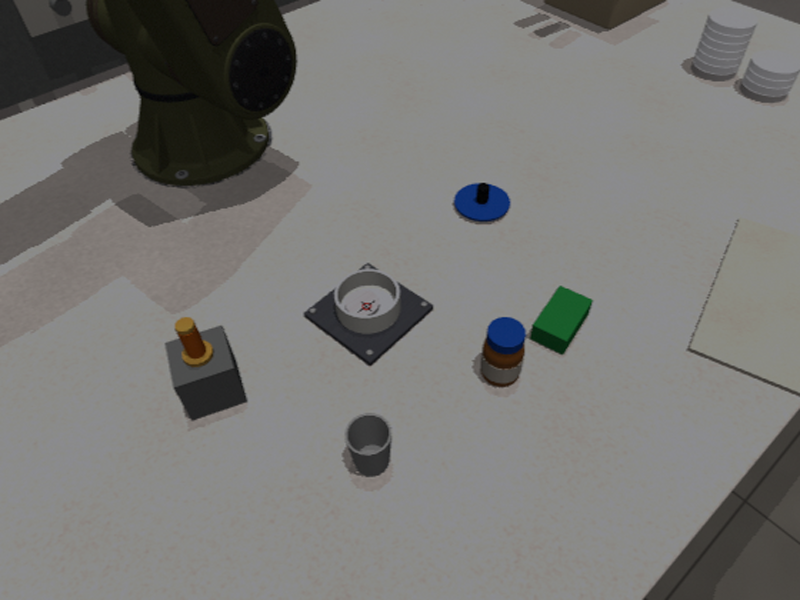

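Top view (800x600 pixels): punch cap (578,351), dish rim centre (431,338), spot (433,336), cover disc (266,372). Scene view: cap (185,325), spot (367,307), knob top (483,186). Next I project both views and compare them.

```bash
cat > h.py <<'E'
import numpy as np
from plant import ctrl
def ray(m,u,v,z):
    f=210/np.tan(np.radians(m["fovy"])/2)
    d=m["R"].T@np.array([(u-m["cx"])/f,(v-m["cy"])/f,1]);o=-m["R"].T@m["t"]
    return (o+d*(z-o[2])/d[2])[:2].round(1)
def proj(m,X):
    f=210/np.tan(np.radians(m["fovy"])/2);c=m["R"]@np.array(X,float)+m["t"]
    return (f*c[:2]/c[2]+[m["cx"],m["cy"]]).round(1)
def off(x,y): # shift in tool axes (mm) from current TCP to world x,y
    s=ctrl.state();from scipy.spatial.transform import Rotation as Ro
    return Ro.from_euler('xyz',s["orientation"]).as_matrix().T@(np.array([x,y,s["ee_pos"][2]])-s["ee_pos"])
E
python3 - <<'E'
from h import *
T=ctrl.camera_model("top");S=ctrl.camera_model("scene");k=.7
for n,z,a,b in [("cap",135,(578,351),(185,325)),("collar",82,(574,354),(197,352)),("rim",45,(431,338),(367,290)),("spot",23,(433,336),(367,307)),("disc",11,(266,372),(482,202)),("knob",41,(264,371),(483,186)),("jar",85,(391,218),(506,332)),("box",32,(327,227),(565,315)),("beaker",65,(511,230),(369,433)),
 ("st1",75,(557,329),(167,344)),("st2",75,(597,340),(225,330)),("st3",75,(585,382),(240,375))]:
    print(n,ray(T,a[0]*k,a[1]*k,z),ray(S,b[0]*k,b[1]*k,z))
E
```

```text
cap [ 489.9 -251.6] [ 495.6 -255.4]
collar [ 490.1 -256.6] [ 493.7 -255.7]
rim [522.8 -27.9] [525.5 -25.8]
spot [528.7 -31.8] [533.6 -34.3]
disc [471.6 254.8] [476.8 251.9]
knob [471.2 251.9] [473.8 254.2]
jar [719.8  36.1] [720.1  35. ]
box [720.5 149.5] [728.9 148.5]
beaker [ 701.5 -165. ] [ 705.5 -166.2]
st1 [ 531.7 -232.6] [ 452.4 -276. ]
st2 [ 513.  -296.3] [ 481.  -212.4]
st3 [ 445.5 -273.5] [ 551.3 -233.6]
```

Call:
{"fn": "arm_command", "kwargs": {"targets": [[[94,0.6,-0.27,-0.2,0],[94,0.7,-0.32,-0.2,0],[94,0.7,-0.32,-0.2,0],[94,0.7,-0.32,-0.2,0],[94,0.7,-0.32,-0.2,0],[94,0.7,-0.32,-0.2,0],[94,0.7,-0.32,0,0],[94,0.7,-0.32,0,0]]]}}

```text
time: 0.9
ee_pos: [366.2, -348.8, 265.6]
orientation: [3.141, -0.0, 0.232]
wrist_force: [-0.2, -0.3, 0.3]
width: 94.4
grasp_force: 0.0
```

Call:
{"fn": "arm_command", "kwargs": {"targets": [[[94,0.7,-0.32,0,0],[94,0.7,-0.32,0,0],[94,0.7,-0.32,0,0],[94,0.7,-0.32,0,0],[94,0.1,-0.1,0,0],[94,0,0,0,0],[94,0,0,0,0]]]}}

```text
time: 1.6
ee_pos: [489.8, -250.0, 265.3]
orientation: [-3.142, 0.0, 0.231]
wrist_force: [-0.0, -0.5, -0.8]
width: 93.9
grasp_force: 0.0
```

```bash
python3 - <<'E'
from h import *
import cv2
s=ctrl.state();print(s["time"],s["ee_pos"],s["orientation"],off(491,-254))
m=ctrl.camera_model("wrist");print(m)
im=ctrl.camera("wrist");cv2.imwrite("pics/w1.png",cv2.resize(im,(800,600),interpolation=cv2.INTER_CUBIC))
for X in ([491,-254,135],[491,-254,82],[525,-27,45]):print(proj(m,X)/.7)
E
```

```text
1.6 [ 489.79905698 -250.0234367   265.33670751] [-3.14150334e+00  4.11325374e-04  2.31450887e-01] [ 2.56735663e-01  4.14601090e+00 -4.75910868e-04]
{'fovy': 66.94373107123037, 'cx': 279.1781646791779, 'cy': 208.99080548124172, 'R': array([[ 2.29851242e-01, -9.73225737e-01, -2.65315051e-04],
       [-9.45082225e-01, -2.23269527e-01,  2.38684534e-01],
       [-2.32353168e-01, -5.46111921e-02, -9.71097123e-01]]), 't': array([-355.99457862,  367.58543963,  550.00725091])}
[404.57142857 287.85714286]
[403.71428571 273.85714286]
[153. 167.]
```

View pics/w1.png

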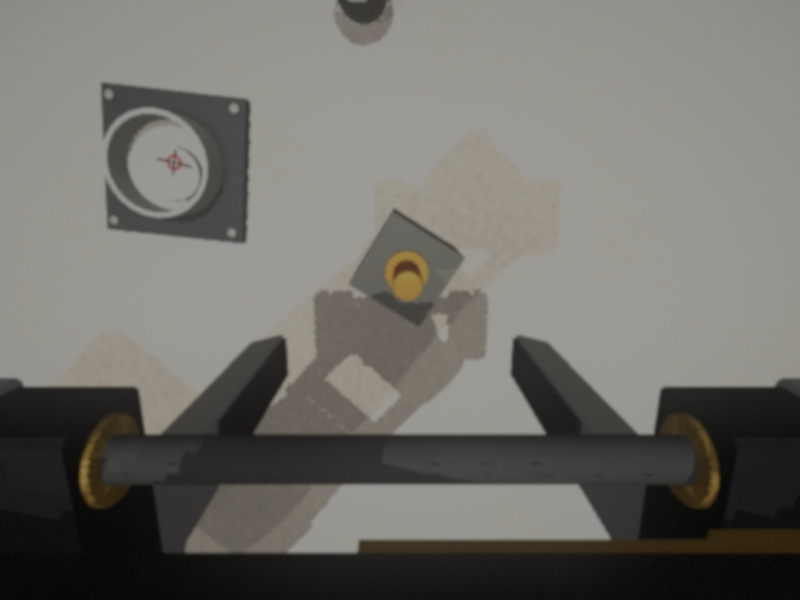

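The wrist view shows the cap at (407,287), collar (407,272), spot (174,161), and rim centre about (162,162). The stand corners are at (395,209), (464,258), (419,325) and (350,284).

```bash
python3 - <<'E'
from h import *
m=ctrl.camera_model("wrist")
for n,z,p in [("cap",135,(407,287)),("collar",82,(407,272)),("spot",23,(174,161)),("rim",45,(162,162)),("s1",75,(395,209)),("s2",75,(464,258)),("s3",75,(419,325)),("s4",75,(350,284)),("d1",10,(103,84)),("d2",10,(248,99)),("d3",10,(245,241)),("d4",10,(109,227))]:
    print(n,ray(m,p[0]*.7,p[1]*.7,z))
E
```

```text
cap [ 491.9 -255.8]
collar [ 493.  -256.5]
spot [532.9 -33.7]
rim [531.  -34.3]
s1 [ 539.5 -235.5]
s2 [ 513.9 -299.9]
s3 [ 449.4 -277.6]
s4 [ 470.9 -212.9]
d1 [583.2  41.3]
d2 [600.4 -85.8]
d3 [ 474.1 -102.3]
d4 [457.6  26. ]
```

Call:
{"fn": "arm_command", "kwargs": {"targets": [[[70,0.02,0.13,0.6,0],[60,0,0,0.8,0],[50,0,0,0.8,0],[50,0,0,0.8,0],[50,0,0,0.5,0],[50,0,0,0,0],[50,0,0,0,0]]]}}

```text
time: 2.35
ee_pos: [492.8, -256.5, 91.5]
orientation: [3.141, -0.0, 0.231]
wrist_force: [0.3, -0.2, -0.3]
width: 50.4
grasp_force: 0.0
```

```bash
python3 - <<'E'
from h import *
import cv2
s=ctrl.state();print(s["time"],s["ee_pos"],s["width"],s["wrist_force"])
im=ctrl.camera("wrist");cv2.imwrite("pics/w2.png",im)
E
```

```text
2.35 [ 492.76004176 -256.45402921   91.50272833] 50.35545975879707 [ 0.30318364 -0.17848681 -0.27463247]
```

View pics/w2.png

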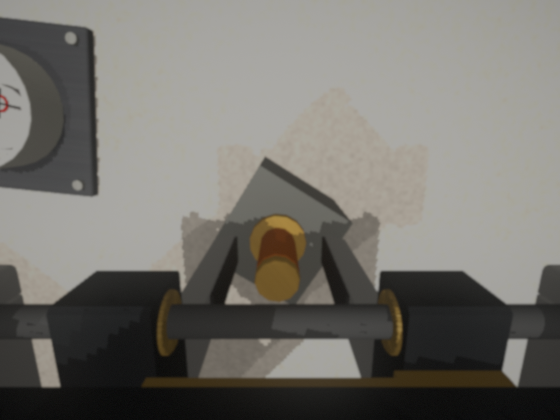

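The punch is centred between the fingers at column 279. I go down 6 mm and grip.

Call:
{"fn": "arm_command", "kwargs": {"targets": [[[50,0,0,0.12,0],[18,0,0,0,0],[10,0,0,0,0],[10,0,0,0,0],[10,0,0,0,0],[10,0,0,0,0],[10,0,0,0,0]]], "squeeze": 55}}

```text
time: 3.1
ee_pos: [493.0, -255.6, 84.7]
orientation: [3.141, -0.0, 0.232]
wrist_force: [-1.0, 0.2, 3.3]
width: 21.3
grasp_force: 55.0
```

Call:
{"fn": "arm_command", "kwargs": {"targets": [[[10,0,0,-0.2,0],[10,0,0,-0.4,0],[10,0,0,-0.5,0],[10,0,0,-0.6,0],[10,0,0,-0.5,0],[10,0,0,0,0]]]}}

```text
time: 3.7
ee_pos: [493.9, -256.2, 198.1]
orientation: [3.138, -0.004, 0.232]
wrist_force: [0.6, -1.1, -1.7]
width: 21.1
grasp_force: 55.0
```

```bash
python3 - <<'E'
from h import *
print(off(470,-40))
E
```

```text
[  26.40631102 -215.86811051   -0.74076646]
```

Call:
{"fn": "arm_command", "kwargs": {"targets": [[[10,0.05,-0.4,0,0],[10,0.1,-0.8,0,0],[10,0.1,-0.8,0,0],[10,0.1,-0.8,0,0],[10,0.1,-0.8,0.1,0],[10,0.05,-0.5,0.2,0],[10,0.03,-0.22,0.2,0],[10,0,0,0,0]]]}}

```text
time: 4.5
ee_pos: [468.2, -38.5, 167.6]
orientation: [-3.14, 0.003, 0.233]
wrist_force: [0.7, 0.0, -2.4]
width: 20.8
grasp_force: 55.0
```

Call:
{"fn": "arm_command", "kwargs": {"targets": [[[10,0,0,0,0],[10,0,0,0,0],[10,0,0,0,0]]]}}

```text
time: 4.8
ee_pos: [469.3, -40.2, 169.6]
orientation: [3.141, -0.0, 0.23]
wrist_force: [0.8, -0.2, -2.4]
width: 21.2
grasp_force: 55.0
```

```bash
python3 - <<'E'
from h import *
import cv2
s=ctrl.state();print(s["time"],s["ee_pos"],s["orientation"],s["wrist_force"])
m=ctrl.camera_model("wrist");im=ctrl.camera("wrist")
X=[531,-33,23];p=proj(m,X);print(p,proj(m,s["ee_pos"]-[0,0,55]))
cv2.imwrite("pics/w3.png",cv2.resize(im,(800,600),interpolation=cv2.INTER_CUBIC))
E
```

```text
4.8 [469.28414411 -40.20051666 169.64059407] [ 3.14137162e+00 -3.07590958e-04  2.30481091e-01] [ 0.77500252 -0.15937348 -2.39818118]
[286.1 138.5] [279.  222.9]
```

View pics/w3.png

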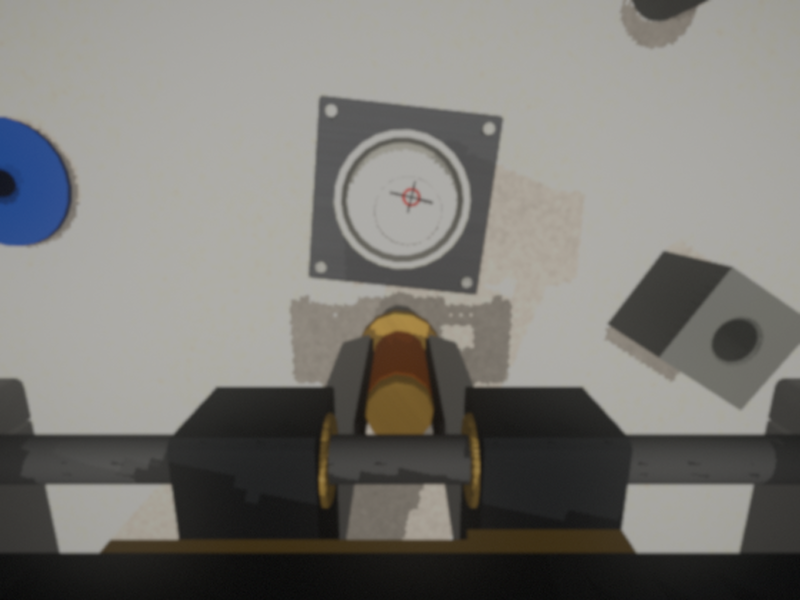

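Spot at (411.5,197), rim outline centre (401.5,199), and the stand's bore at (736,340).

```bash
python3 - <<'E'
from h import *
m=ctrl.camera_model("wrist")
for n,z,p in [("spot",23,(411.5,197)),("rim",45,(401.5,199)),("bore",75,(736,340)),("d1",10,(320,97)),("d2",10,(502,118)),("d3",10,(477,293)),("d4",10,(309,276))]:
    r=ray(m,p[0]*.7,p[1]*.7,z);print(n,r,off(*r).round(1))
E
```

```text
spot [532.  -34.6] [62.3  9.1  0. ]
rim [529.5 -27.8] [61.5  1.9  0. ]
bore [ 493.5 -256.1] [-25.8 215.9   0. ]
d1 [583.3  43.1] [130.  -54.9   0. ]
d2 [599.2 -84.3] [116.4  72.8   0. ]
d3 [ 473.2 -101.2] [-10.1  60.4   0. ]
d4 [456.7  27.3] [  3.2 -68.4  -0. ]
```

Call:
{"fn": "arm_command", "kwargs": {"targets": [[[10,0.4,0.06,0,0],[10,0.5,0.07,0,0],[10,0.35,0.05,0.1,0],[10,0,0,0.3,0],[10,0,0,0.4,0],[10,0,0,0.3,0],[10,0,0,0.1,0],[10,0,0,0,0]]]}}

```text
time: 5.65
ee_pos: [531.8, -34.0, 109.2]
orientation: [-3.141, 0.001, 0.231]
wrist_force: [-0.4, -0.2, -1.7]
width: 21.6
grasp_force: 55.0
```

Call:
{"fn": "arm_command", "kwargs": {"targets": [[[10,0,0,0,0],[10,0,0,0,0],[10,0,0,0,0]]]}}

```text
time: 5.95
ee_pos: [532.2, -33.7, 110.1]
orientation: [3.141, -0.001, 0.232]
wrist_force: [-0.3, -0.3, -3.0]
width: 21.3
grasp_force: 55.0
```

```bash
python3 - <<'E'
from h import *
import cv2
s=ctrl.state();print(s["time"],s["ee_pos"],s["orientation"],s["wrist_force"],off(532,-34.5))
for n in("scene","top"):
    m=ctrl.camera_model(n);im=ctrl.camera(n)
    p=proj(m,[532,-34.5,35]);x,y=map(int,p-[35,35]);print(n,x,y)
    c=im[y:y+70,x:x+70];cv2.imwrite(f"pics/c_{n}.png",c)
a=cv2.imread("pics/c_scene.png");b=cv2.imread("pics/c_top.png")
cv2.imwrite("pics/c.png",cv2.resize(cv2.hconcat([a,b]),(800,400),interpolation=cv2.INTER_CUBIC))
E
```

```text
5.95 [532.22457129 -33.72516622 110.09183868] [ 3.14124969e+00 -9.76289282e-04  2.31794284e-01] [-0.30637838 -0.29561087 -2.96516304] [-3.96563174e-01  7.02522086e-01 -1.46222719e-04]
scene 220 175
top 269 198
```

View pics/c.png

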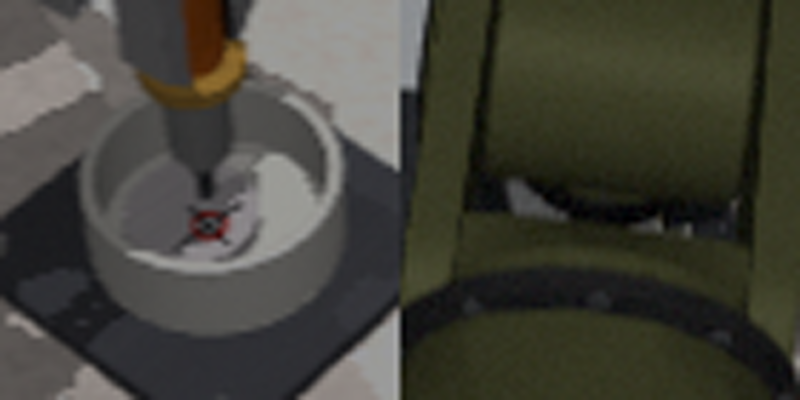

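The nib tip is directly above the ring in the scene crop, at (206,197) against the spot's (210,225). That is consistent within about 1.5 mm, so I descend by feel.

Call:
{"fn": "arm_command", "kwargs": {"targets": [[[10,0,0,0.06,0],[10,0,0,0.06,0],[10,0,0,0.06,0],[10,0,0,0.02,0],[10,0,0,0,0],[10,0,0,0,0]]]}}

```text
time: 6.65
ee_pos: [532.0, -33.7, 99.5]
orientation: [3.142, -0.0, 0.232]
wrist_force: [0.6, 0.3, -2.7]
width: 21.6
grasp_force: 55.0
```

Call:
{"fn": "arm_command", "kwargs": {"targets": [[[10,0,0,0.02,0],[10,0,0,0.02,0],[10,0,0,0,0]]]}}

```text
time: 6.95
ee_pos: [531.9, -33.7, 97.3]
orientation: [-3.142, 0.0, 0.232]
wrist_force: [0.5, 0.1, -2.3]
width: 21.4
grasp_force: 55.0
```

Call:
{"fn": "arm_command", "kwargs": {"targets": [[[10,0,0,0.02,0],[10,0,0,0.02,0],[10,0,0,0,0]]]}}

```text
time: 7.25
ee_pos: [531.9, -33.7, 95.3]
orientation: [-3.142, 0.0, 0.232]
wrist_force: [0.0, -0.4, -2.6]
width: 21.0
grasp_force: 55.0
```

Call:
{"fn": "arm_command", "kwargs": {"targets": [[[10,0,0,0.02,0],[10,0,0,0,0]]]}}

```text
time: 7.45
ee_pos: [531.9, -33.7, 94.3]
orientation: [-3.142, 0.0, 0.232]
wrist_force: [-0.3, -0.4, -1.9]
width: 21.6
grasp_force: 55.0
```

Call:
{"fn": "arm_command", "kwargs": {"targets": [[[10,0,0,0.02,0],[10,0,0,0,0]]]}}

```text
time: 7.65
ee_pos: [531.9, -33.7, 93.3]
orientation: [-3.142, 0.0, 0.232]
wrist_force: [-0.1, 0.1, -1.8]
width: 21.2
grasp_force: 55.0
```

Call:
{"fn": "arm_command", "kwargs": {"targets": [[[10,0,0,0.02,0],[10,0,0,0,0]]]}}

```text
time: 7.85
ee_pos: [532.1, -33.7, 92.7]
orientation: [3.141, -0.0, 0.232]
wrist_force: [-1.5, 1.0, 2.5]
width: 21.9
grasp_force: 55.0
```

Call:
{"fn": "arm_command", "kwargs": {"targets": [[[10,0,0,0.02,0],[10,0,0,0,0]]]}}

```text
time: 8.05
ee_pos: [532.1, -33.7, 91.6]
orientation: [3.142, -0.0, 0.232]
wrist_force: [-1.0, 1.0, 3.7]
width: 21.3
grasp_force: 55.0
```

Call:
{"fn": "arm_command", "kwargs": {"targets": [[[10,0,0,0.02,0],[10,0,0,0.02,0],[10,0,0,0,0]]]}}

```text
time: 8.35
ee_pos: [532.2, -33.7, 89.8]
orientation: [3.141, -0.001, 0.232]
wrist_force: [-2.1, -0.3, 8.3]
width: 21.8
grasp_force: 55.0
```

Call:
{"fn": "arm_command", "kwargs": {"targets": [[[10,0,0,0.02,0],[10,0,0,0,0]]]}}

```text
time: 8.55
ee_pos: [532.3, -33.7, 89.1]
orientation: [3.141, -0.001, 0.232]
wrist_force: [-2.3, 0.7, 10.3]
width: 21.6
grasp_force: 55.0
```

Call:
{"fn": "arm_command", "kwargs": {"targets": [[[10,0,0,0.02,0],[10,0,0,0,0]]]}}

```text
time: 8.75
ee_pos: [532.3, -33.7, 88.2]
orientation: [3.141, -0.001, 0.232]
wrist_force: [-2.3, 1.4, 12.3]
width: 21.3
grasp_force: 55.0
```

Call:
{"fn": "arm_command", "kwargs": {"targets": [[[10,0,0,0.02,0],[10,0,0,0,0]]]}}

```text
time: 8.95
ee_pos: [532.4, -33.7, 87.4]
orientation: [3.141, -0.001, 0.232]
wrist_force: [-3.2, 0.8, 12.9]
width: 21.1
grasp_force: 55.0
```

Call:
{"fn": "arm_command", "kwargs": {"targets": [[[10,0,0,0.02,0],[10,0,0,0,0]]]}}

```text
time: 9.15
ee_pos: [532.3, -33.7, 86.2]
orientation: [3.141, -0.001, 0.232]
wrist_force: [-3.6, 0.6, 11.2]
width: 21.1
grasp_force: 55.0
```

Call:
{"fn": "arm_command", "kwargs": {"targets": [[[10,0,0,0.02,0],[10,0,0,0,0],[10,0,0,0,0]]]}}

```text
time: 9.45
ee_pos: [532.0, -33.7, 84.3]
orientation: [3.142, -0.0, 0.232]
wrist_force: [-1.0, 1.1, 1.4]
width: 21.5
grasp_force: 55.0
```

The force fell from about 13 N to 1 N, so the spring snapped. Before lifting I check the nib's place on the ring.

```bash
python3 - <<'E'
from h import *
import cv2
ims=[]
for n in("scene","wrist"):
    m=ctrl.camera_model(n);im=ctrl.camera(n)
    p=proj(m,[532,-34.5,23]);x,y=map(int,p-[30,30]);print(n,x,y,p,proj(m,[532,-33.7,23]))
    ims.append(im[y:y+60,x:x+60])
cv2.imwrite("pics/c2.png",cv2.resize(cv2.hconcat(ims),(800,400),interpolation=cv2.INTER_CUBIC))
E
```

```text
scene 226 184 [256.3 214.5] [256.6 214.3]
wrist 250 190 [280.  220.9] [279.  220.6]
```

View pics/c2.png

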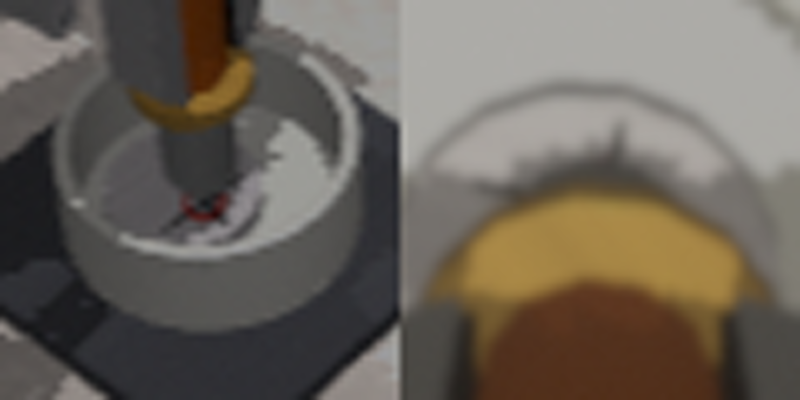

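The nib stands inside the red ring: tip about (206,207), ring (205,207). I lift and return to the stand.

Call:
{"fn": "arm_command", "kwargs": {"targets": [[[10,0,0,-0.1,0],[10,0,0,-0.3,0],[10,0,0,-0.5,0],[10,0,0,-0.6,0],[10,0,0,-0.6,0],[10,0,0,-0.2,0],[10,0,0,0,0]]]}}

```text
time: 10.25
ee_pos: [532.2, -33.7, 200.0]
orientation: [3.141, -0.001, 0.232]
wrist_force: [0.4, -0.2, -2.4]
width: 21.4
grasp_force: 55.0
```

```bash
python3 - <<'E'
from h import *
s=ctrl.state();print(s["ee_pos"],off(493,-255.8))
E
```

```text
[532.24319684 -33.71715208 199.9734397 ] [-8.92157328e+01  2.07126465e+02 -1.41375198e-02]
```

Call:
{"fn": "arm_command", "kwargs": {"targets": [[[10,-0.16,0.35,0,0],[10,-0.3,0.7,0,0],[10,-0.3,0.7,0,0],[10,-0.3,0.7,0,0],[10,-0.3,0.7,0,0],[10,-0.26,0.6,0,0],[10,-0.16,0.39,0,0],[10,0,0,0,0]]]}}

```text
time: 11.05
ee_pos: [491.7, -257.4, 197.0]
orientation: [-3.14, 0.002, 0.229]
wrist_force: [-0.4, 0.1, -1.6]
width: 21.4
grasp_force: 55.0
```

Call:
{"fn": "arm_command", "kwargs": {"targets": [[[10,0,0,0.2,0],[10,0,0,0.2,0],[10,0,0,0,0],[10,0,0,0,0]]]}}

```text
time: 11.45
ee_pos: [493.0, -254.9, 178.9]
orientation: [-3.141, 0.001, 0.233]
wrist_force: [0.1, -0.5, -1.7]
width: 21.1
grasp_force: 55.0
```

```bash
python3 - <<'E'
from h import *
s=ctrl.state();print(s["ee_pos"],off(493,-255.8))
E
```

```text
[ 492.96450144 -254.85750018  178.94343556] [-1.82874270e-01  9.25269051e-01 -4.88329041e-04]
```

Call:
{"fn": "arm_command", "kwargs": {"targets": [[[10,0,0.02,0.3,0],[10,0,0,0.3,0],[10,0,0,0.3,0],[10,0,0,0.3,0],[10,0,0,0.2,0],[10,0,0,0.2,0],[10,0,0,0.1,0],[10,0,0,0,0]]]}}

```text
time: 12.25
ee_pos: [493.0, -256.4, 94.1]
orientation: [-3.141, 0.0, 0.232]
wrist_force: [0.6, 0.3, -2.8]
width: 21.5
grasp_force: 55.0
```

Call:
{"fn": "arm_command", "kwargs": {"targets": [[[10,0,0,0.08,0],[10,0,0,0.04,0],[10,0,0,0,0]]]}}

```text
time: 12.55
ee_pos: [493.1, -256.6, 88.4]
orientation: [-3.142, 0.0, 0.232]
wrist_force: [0.4, 0.9, -2.4]
width: 21.1
grasp_force: 55.0
```

Call:
{"fn": "arm_command", "kwargs": {"targets": [[[10,0,0,0.05,0],[10,0,0,0.02,0],[10,0,0,0,0]]]}}

```text
time: 12.85
ee_pos: [493.1, -256.5, 84.8]
orientation: [-3.141, 0.0, 0.232]
wrist_force: [-0.2, 0.3, -2.0]
width: 21.5
grasp_force: 55.0
```

Call:
{"fn": "arm_command", "kwargs": {"targets": [[[24,0,0,0,0],[40,0,0,0,0],[50,0,0,0,0],[50,0,0,0,0],[50,0,0,0,0]]]}}

```text
time: 13.35
ee_pos: [493.2, -256.6, 85.0]
orientation: [3.141, -0.0, 0.232]
wrist_force: [-0.3, 0.6, -0.1]
width: 49.1
grasp_force: 0.0
```

Call:
{"fn": "arm_command", "kwargs": {"targets": [[[60,0,0,-0.2,0],[60,0,0,-0.8,0],[60,0,0,-0.9,0],[60,0,0,-0.7,0],[60,-0.1,-0.4,-0.3,0],[60,-0.2,-0.9,0,0],[60,-0.2,-0.9,0,0]]]}}

```text
time: 14.05
ee_pos: [442.7, -154.4, 230.8]
orientation: [3.141, -0.001, 0.231]
wrist_force: [1.5, 0.6, -0.0]
width: 60.0
grasp_force: 0.0
```

```bash
python3 - <<'E'
from h import *
import cv2
s=ctrl.state();print(s["ee_pos"],off(440,252))
m=ctrl.camera_model("wrist");im=ctrl.camera("wrist")
print(proj(m,[493,-256,135]),proj(m,[493,-256,82]))
cv2.imwrite("pics/w4.png",im)
E
```

```text
[ 442.73312747 -154.3653901   230.79467288] [ 9.02567670e+01 -3.96224672e+02 -1.58837846e-01]
[404.6 181.9] [385.  174.1]
```

View pics/w4.png

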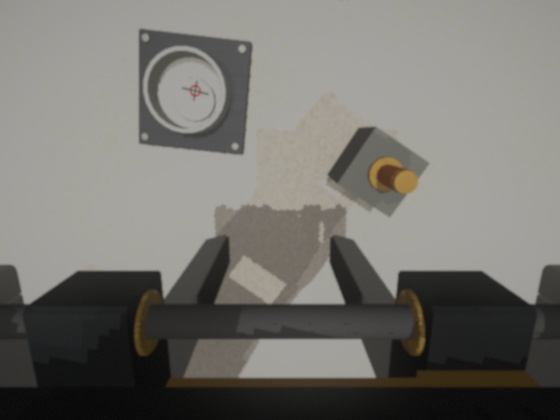

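The punch hangs upright in the stand, cap at the predicted (404,181). I go to the cover.

Call:
{"fn": "arm_command", "kwargs": {"targets": [[[60,0.2,-0.8,0,0],[60,0.2,-0.9,0,0],[60,0.2,-0.9,0,0],[60,0.2,-0.9,0,0],[60,0.2,-0.9,0,0],[60,0.2,-0.9,0,0],[60,0.2,-0.9,0,0],[60,0.2,-0.9,0,0]]]}}

```text
time: 14.9
ee_pos: [439.4, 210.6, 230.9]
orientation: [-3.141, -0.001, 0.232]
wrist_force: [0.7, -1.4, 0.6]
width: 59.7
grasp_force: 0.0
```

Call:
{"fn": "arm_command", "kwargs": {"targets": [[[60,0.2,-0.8,0,0],[60,0,0,0,0],[60,0,0,0,0],[60,0,0,0,0]]]}}

```text
time: 15.3
ee_pos: [440.5, 249.0, 230.3]
orientation: [3.142, -0.0, 0.231]
wrist_force: [-0.3, 0.1, -1.0]
width: 60.1
grasp_force: 0.0
```

```bash
python3 - <<'E'
from h import *
import cv2
s=ctrl.state();print(s["ee_pos"],s["orientation"])
m=ctrl.camera_model("wrist");im=ctrl.camera("wrist")
print(proj(m,[473,253,11]),proj(m,[473,253,41]))
cv2.imwrite("pics/w5.png",cv2.resize(im,(800,600),interpolation=cv2.INTER_CUBIC))
h=cv2.cvtColor(im,cv2.COLOR_BGR2HSV);k=cv2.inRange(h,(105,120,60),(130,255,255))
c=max(cv2.findContours(k,0,2)[0],key=cv2.contourArea);e=cv2.fitEllipse(cv2.convexHull(c));print(e,ray(m,*e[0],11))
E
```

```text
[440.46615175 249.03106493 230.33546569] [ 3.14153375e+00 -2.98540785e-04  2.31096515e-01]
[281.9 161.1] [282.2 163.4]
((280.98284912109375, 158.81240844726562), (70.48292541503906, 71.19107818603516), 0.12293954193592072) [475.4 254.8]
```

View pics/w5.png

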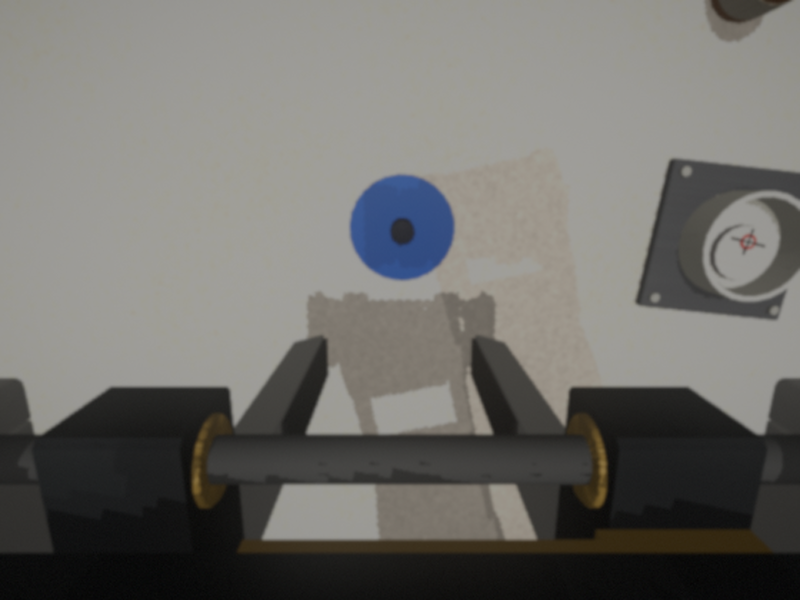

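The cover's disc is centred at (401,227) and the knob at (402,231), which puts it at about (474.5,254.2) mm.

Call:
{"fn": "arm_command", "kwargs": {"targets": [[[60,0.35,0.03,0.3,0],[60,0.34,0.025,0.7,0],[60,0,0,0.8,0],[60,0,0,0.8,0],[60,0,0,0.8,0],[60,0,0,0.5,0],[60,0,0,0,0],[60,0,0,0,0]]]}}

```text
time: 16.15
ee_pos: [475.2, 254.6, 36.0]
orientation: [-3.142, -0.001, 0.231]
wrist_force: [0.6, -0.2, 0.7]
width: 59.9
grasp_force: 0.0
```

```bash
python3 - <<'E'
from h import *
s=ctrl.state();print(s["ee_pos"],off(474.5,254.2))
m=ctrl.camera_model("wrist");im=ctrl.camera("wrist")
import cv2
h=cv2.cvtColor(im,cv2.COLOR_BGR2HSV);k=cv2.inRange(h,(105,120,60),(130,255,255))
c=max(cv2.findContours(k,0,2)[0],key=cv2.contourArea);x,y,w,hh=cv2.boundingRect(c);print(x,y,w,hh,proj(m,[474.5,254.2,11]),ray(m,x+w/2,y+30,11))
u=m["R"][1]@np.array([1,0,0]);a=np.array([np.cos(.2315),np.sin(.2315)])*46
print(proj(m,[474.5+a[0],254.2+a[1],11]))
E
```

```text
[475.20662769 254.57375888  36.00054706] [-7.73374628e-01  2.02261839e-01 -4.82415284e-04]
213 171 132 126 [279.3 236.3] [498.5 260. ]
[279.3 168.8]
```

Call:
{"fn": "arm_command", "kwargs": {"targets": [[[60,-0.02,0,0.2,0],[60,0,0,0.2,0],[60,0,0,0.04,0],[30,0,0,0,0],[10,0,0,0,0],[10,0,0,0,0],[10,0,0,0,0],[10,0,0,0,0]]], "squeeze": 30}}

```text
time: 17.0
ee_pos: [473.7, 254.9, 13.1]
orientation: [-3.142, -0.0, 0.232]
wrist_force: [-0.5, -0.4, 0.5]
width: 23.5
grasp_force: 0.0
```

Call:
{"fn": "arm_command", "kwargs": {"targets": [[[10,0,0,0,0],[10,0,0,-0.1,0],[10,0,0,-0.3,0],[10,0,0,-0.5,0],[10,0,0,-0.5,0],[10,0,0,-0.4,0],[10,0,0,-0.1,0],[10,0,0,0,0]]]}}

```text
time: 17.8
ee_pos: [473.7, 254.9, 108.3]
orientation: [-3.141, -0.001, 0.232]
wrist_force: [-0.3, -0.5, -2.2]
width: 19.6
grasp_force: 30.0
```

```bash
python3 - <<'E'
from h import *
import cv2
s=ctrl.state();print(s["ee_pos"],s["width"],off(528.8,-28.4))
m=ctrl.camera_model("wrist");im=ctrl.camera("wrist");cv2.imwrite("pics/w6.png",im)
h=cv2.cvtColor(im,cv2.COLOR_BGR2HSV);k=cv2.inRange(h,(105,120,60),(130,255,255))
c=max(cv2.findContours(k,0,2)[0],key=cv2.contourArea);x,y,w,hh=cv2.boundingRect(c);print(x,y,w,hh)
# tool-frame front edge expected for cover centre shift e along tool x, disc top 3 mm below TCP
a=np.array([np.cos(.2315),np.sin(.2315),0])
for e in(-3,-1.5,0,1.5):print(e,proj(m,s["ee_pos"]+a*(46+e)-[0,0,3]),proj(m,s["ee_pos"]+a*e-[0,0,3]))
E
```

```text
[473.73960993 254.9334391  108.26846445] 19.641594265637863 [-1.14994948e+01  2.88404649e+02 -6.44927361e-02]
206 173 148 98
-3 [279. 177.] [279.  251.2]
-1.5 [279.  174.4] [279.  248.9]
0 [279.  171.8] [279.  246.6]
1.5 [279.  169.2] [279.  244.3]
```

Call:
{"fn": "arm_command", "kwargs": {"targets": [[[10,-0.02,0.4,0,0],[10,-0.03,0.8,0,0],[10,-0.03,0.8,0,0],[10,-0.03,0.8,0,0],[10,-0.03,0.8,0,0],[10,-0.03,0.8,0,0],[10,-0.03,0.8,0,0],[10,-0.01,0.5,0,0]]]}}

```text
time: 18.65
ee_pos: [528.5, -27.3, 106.5]
orientation: [-3.141, 0.002, 0.23]
wrist_force: [0.2, 0.3, -2.4]
width: 19.4
grasp_force: 30.0
```

Call:
{"fn": "arm_command", "kwargs": {"targets": [[[10,0,0.07,0,0],[10,0,0,0.2,0],[10,0,0,0.2,0],[10,0,0,0.2,0],[10,0,0,0,0],[10,0,0,0,0],[10,0,0,0,0]]]}}

```text
time: 19.35
ee_pos: [529.9, -28.1, 78.3]
orientation: [3.141, -0.0, 0.232]
wrist_force: [-0.6, 0.8, -1.6]
width: 19.3
grasp_force: 30.0
```

```bash
python3 - <<'E'
from h import *
import cv2
s=ctrl.state();print(s["ee_pos"],s["orientation"],off(528.8,-28.4))
im=ctrl.camera("scene");m=ctrl.camera_model("scene")
p=proj(m,[529,-28,50]);x,y=map(int,p-[50,42]);
cv2.imwrite("pics/c3.png",cv2.resize(im[y:y+75,x:x+100],(800,600),interpolation=cv2.INTER_CUBIC))
print(x,y)
th=np.linspace(0,2*np.pi,60)
q=s["ee_pos"]
def ext(cx,cy,z,r):
    P=np.array([proj(m,[cx+r*np.cos(t),cy+r*np.sin(t),z]) for t in th]);return ((P.min(0)-[x,y])*8,(P.max(0)-[x,y])*8)
print("disc",ext(q[0],q[1],q[2]-2.5,46));print("rim",ext(528.8,-28.4,45,45))
E
```

```text
[529.85515118 -28.06526463  78.26130371] [ 3.14141480e+00 -4.91553218e-04  2.32199142e-01] [-1.10386233e+00  8.29425737e-02 -5.27855239e-04]
207 160
disc (array([199.2, 134.4]), array([589.6, 420.8]))
rim (array([213.6, 223.2]), array([584.8, 500.8]))
```

View pics/c3.png

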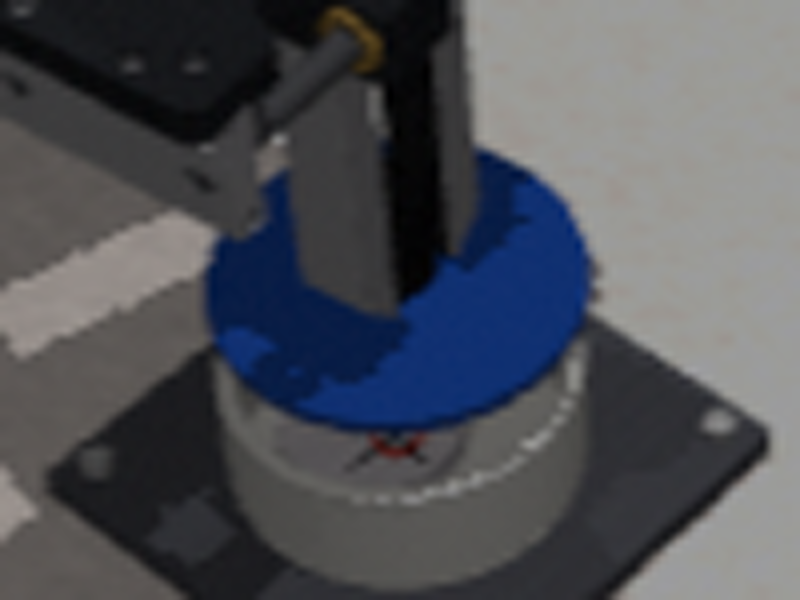

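The disc centre (400) and rim centre (402) agree in the scene crop, so the cover is aligned within about 1 mm. I lower it gently.

Call:
{"fn": "arm_command", "kwargs": {"targets": [[[10,0,0,0.1,0],[10,0,0,0.1,0],[10,0,0,0.08,0],[10,0,0,0.04,0],[10,0,0,0.04,0],[10,0,0,0,0],[10,0,0,0,0]]]}}

```text
time: 20.1
ee_pos: [529.7, -28.3, 60.0]
orientation: [3.142, -0.0, 0.232]
wrist_force: [0.2, -0.5, -2.2]
width: 19.4
grasp_force: 30.0
```

Call:
{"fn": "arm_command", "kwargs": {"targets": [[[10,0,0,0.04,0],[10,0,0,0.04,0],[10,0,0,0.03,0],[10,0,0,0,0]]]}}

```text
time: 20.5
ee_pos: [529.4, -28.3, 54.1]
orientation: [-3.141, 0.001, 0.232]
wrist_force: [-0.5, -0.2, -1.4]
width: 19.2
grasp_force: 30.0
```

Call:
{"fn": "arm_command", "kwargs": {"targets": [[[10,0,0,0.02,0],[10,0,0,0.01,0],[10,0,0,0,0]]]}}

```text
time: 20.8
ee_pos: [529.5, -28.3, 52.8]
orientation: [-3.141, 0.0, 0.232]
wrist_force: [-2.1, -0.2, -0.9]
width: 19.4
grasp_force: 30.0
```

Call:
{"fn": "arm_command", "kwargs": {"targets": [[[10,0,0,0.01,0],[10,0,0,0,0]]]}}

```text
time: 21.0
ee_pos: [529.5, -28.3, 52.4]
orientation: [-3.141, 0.0, 0.232]
wrist_force: [-3.2, -0.6, 0.8]
width: 19.9
grasp_force: 30.0
```

Call:
{"fn": "arm_command", "kwargs": {"targets": [[[10,-0.02,0,0.01,0],[10,0,0,0,0],[10,0,0,0,0]]]}}

```text
time: 21.3
ee_pos: [529.0, -28.6, 52.1]
orientation: [3.141, -0.001, 0.232]
wrist_force: [1.0, 0.7, -0.7]
width: 19.3
grasp_force: 30.0
```

Call:
{"fn": "arm_command", "kwargs": {"targets": [[[10,0,0,0.01,0],[10,0,0,0,0]]]}}

```text
time: 21.5
ee_pos: [529.0, -28.5, 52.1]
orientation: [3.141, -0.001, 0.232]
wrist_force: [-2.8, 0.5, 6.1]
width: 19.4
grasp_force: 30.0
```

Firm contact came at the seated height (52.1 against 52 predicted). I release slowly and retreat.

Call:
{"fn": "arm_command", "kwargs": {"targets": [[[21,0,0,0,0],[24,0,0,0,0],[35,0,0,0,0],[50,0,0,0,0],[50,0,0,0,0],[50,0,0,0,0]]]}}

```text
time: 22.1
ee_pos: [528.7, -28.6, 51.4]
orientation: [3.142, -0.0, 0.232]
wrist_force: [-0.4, 0.7, -0.3]
width: 49.2
grasp_force: 0.0
```

Call:
{"fn": "arm_command", "kwargs": {"targets": [[[50,0,0,-0.2,0],[50,0,0,-0.6,0],[50,0,0,-0.9,0],[50,-0.5,0,-0.9,0],[50,-0.8,0,-0.5,0],[50,-0.8,0,0,0],[50,0,0,0,0],[50,0,0,0,0]]]}}

```text
time: 22.9
ee_pos: [427.3, -52.7, 206.2]
orientation: [3.141, -0.002, 0.231]
wrist_force: [1.0, 0.6, -0.2]
width: 50.0
grasp_force: 0.0
```

```bash
python3 - <<'E'
from h import *
import cv2
s=ctrl.state();print(s["ee_pos"])
m=ctrl.camera_model("wrist");im=ctrl.camera("wrist")
h=cv2.cvtColor(im,cv2.COLOR_BGR2HSV);k=cv2.inRange(h,(105,120,60),(130,255,255))
c=max(cv2.findContours(k,0,2)[0],key=cv2.contourArea);e=cv2.fitEllipse(cv2.convexHull(c));print(e,ray(m,*e[0],50))
th=np.linspace(0,6.283,60)
P=np.array([proj(m,[528.8+46*np.cos(t),-28.4+46*np.sin(t),50]) for t in th],np.float32);print("expected seated",cv2.fitEllipse(P))
E
```

```text
[427.30114323 -52.66766553 206.23347507]
((278.904052734375, 92.77664947509766), (90.96670532226562, 96.53103637695312), 0.3675134778022766) [531.  -28.2]
expected seated ((278.6194152832031, 93.44669342041016), (91.59109497070312, 96.76814270019531), 179.58067321777344)
```

The cover's outline matches the seated prediction in both centre and size.

```bash
python3 -c "
from plant import ctrl
print(ctrl.finish_job())"
```

```text
the job is handed in; nothing more can be done
None
```

The job is handed in at about 23 s of the 72 s allowed: the punch snapped on the marked spot and went back in its stand, and the cover sits seated on the dish; all of this is by my own camera and force checks, since the hand-in returned no verdict.

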